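# Hold a spring clamp gaping over the map card

### The job

Squeeze open the big spring clamp that is parked on the clip rail, lift it off, and bring it, jaws down, over the middle of the top edge of the wider of the two standing map cards, with the edge about 2 cm inside the gaping jaws and neither jaw nor hinge touching the card, so that I can slip a note in beside the card before it is clamped. Finish while still holding the clamp wide open there: do not let it close and do not put it down. Leave both cards standing where they are and the small clip on the rail.

Things in the scene. Friction and masses are not known exactly. Their poses are not given: they have to be found in the camera images.
- clip: Big spring clamp, black plastic, steel hinge pin, rubber jaw pads, 65 g, 22 mm wide along the hinge, about 95 mm tall; parked jaws down, biting the rail's top, tails up. Origin on the hinge axis. Pose is of one half (at -x); axes while parked: y along hinge and rail, z up, x across the rail (the tails are squeezed together along x). Fully open, each half has turned 0.3 rad about y.
- tail_tops (a point): Midway between the tops of the two tails as parked, 45 mm straight above the hinge (moves with clip). Parked, the tails splay 17 degrees each, 58 mm over their outsides at the top. Squeezed fully they stand parallel, 30 mm over their outsides, 6 to 50 mm above the hinge. The spring takes about 5 N at the tails to start and 10 N to hold fully open; the stop is firm, a harder squeeze is safe.
- jaw (a joint): Opening of the clamp, rad, the angle between its halves: 0 as parked on the 6 mm rail, -0.12 fully shut, 0.6 fully open (stop).
- tip_near (a point): Middle of the inner lower edge of the jaw at the -x side of the clamp (moves with clip); 48 mm below the hinge while parked. Fully open, the tips are 34 mm apart and 45 mm below the hinge, and the free space between the jaws reaches up to the hinge pin, 6 mm below its axis.
- tip_far (a point): Middle of the inner lower edge of the other jaw, at the +x side.
- rack: The clip rail: a 6 mm thick upright plywood strip, 170 mm long along its y, its top edge 100 mm above the bench, fixed in a wooden block 70 x 180 mm, 22 mm high. Fixed to the bench. Origin at the centre of the block's underside. The clamp is parked about 42 mm off the strip's middle, to one side or the other, hinge 16 mm above the strip.
- small_clip: A small steel fold-back clip, 18 mm wide, about 23 mm high above the rail, sitting loosely astride the same rail about 42 mm off its middle, on the other side from the big clamp. Origin at the rail's top edge. Not to be used.
- wide_card: The wider map card: a stiff card 4 mm thick (its x), 130 mm wide (its y), standing upright in a loose wooden block 60 x 150 mm, 30 mm high; 0.8 kg together. Origin at the centre of the block's underside; card's top edge 125 mm above the bench.
- card_edge (a point): Middle of the wide card's top edge, 125 mm above the bench; x across the card (through its thickness), y along the edge, z up.
- narrow_card: The other map card, of the same make and height but 75 mm wide, its block 60 x 95 mm. Origin at the centre of the block's underside. Not to be used.
There are look-alikes about, which are no part of the job. Leave any blue look-alike of the clip alone.

How it is judged (in metres and radians):
On the way:
1. the clamp is squeezed open and lifted off the rail (value of joint jaw above 0.3 rad and z of each of tip_near, tip_far in the frame of rack above 0.105 m and contact force between clip and rack below 0.1 N and contact force between the fingers and clip above 2 N), for 0.2 s.
At the end, for the whole second after the job is handed in: Fingers hold the clamp (over 2 N) open over 0.45 rad, at rest, hinge above 120 mm; one jaw tip each side of the wide card, 2 mm or more off its face and 8 mm or more below its edge, within 30 mm of the edge's middle; clamp and arm do not touch card or rail (0.3 N); card upright (value of joint jaw above 0.45 rad and ((x of tip_near in the frame of card_edge below -0.004 m and x of tip_far in the frame of card_edge above 0.004 m) or (x of tip_far in the frame of card_edge below -0.004 m and x of tip_near in the frame of card_edge above 0.004 m)) and z of each of tip_near, tip_far in the frame of card_edge below -0.008 m and y of clip in the frame of card_edge between -0.03 and 0.03 m and height (world z) of clip above 0.12 m and angle between wide_card's own z axis and vertical below 0.06 rad and contact force between the fingers and clip above 2 N and contact force between each of clip, the arm and wide_card below 0.3 N and contact force between clip and rack below 0.3 N and linear speed of clip below 0.03 m/s); the arm keeps its last pose, push and grip.
It fails at once if the wide card was shoved more than 15 mm or tipped (distance of wide_card from where it was at the start of the episode above 0.015 m or angle between wide_card's own z axis and vertical above 0.2 rad).
It fails at once if the narrow card was shoved more than 15 mm or tipped (distance of narrow_card from where it was at the start of the episode above 0.015 m or angle between narrow_card's own z axis and vertical above 0.2 rad).
It fails at once if the small clip was knocked off the rail (height (world z) of small_clip below 0.08 m).
It also fails if it takes over 40 s, if anything falls off the work surface, if the arm or the gripper's body presses on something with over 40 N, if the wrist force passes 120 N, or if a joint passes its speed limit or range.

### The arm

A 6-joint arm with a two-finger parallel gripper is mounted at the origin on the work surface. World frame = base frame: x ahead of the robot, y to its left, z up, the work surface at z = 0. Lengths are in m, angles in degrees, forces in N, time in s.
With the tool pointing down it reaches from about 0.3 to 0.75 m from the base axis. Payload 8.5 kg.
Tool frame: the origin (TCP) lies midway between the tips of the shut fingers; the grasp point (between the pads) lies 19 mm behind it; z points along the fingers, y is the line along which they close (so a half turn about z gives the same grasp; the last joint's range is limited). The gripper opens to 85 mm and grips with 20 to 120 N. Pads are 22 mm wide; open, the fingers measure 114 mm over their backs; the gripper's body (76 mm by 85 mm) begins 54 mm behind the grasp point. The pads swing forward as they close: fully open they stand 13 mm farther back than shut.
Start: joints at [55.216, 21.807, 74.336, -0, 83.858, -12.336], TCP at [0.21, 0.508, 0.231] pointing down, gripper open.
Joint ranges: [-178.18, 178.18], [-50.72, 133.34], [12.68, 142.11], [-81.47, 261.47], [9.98, 163.14], [-165.26, 165.26]. Speed limits (degrees/s): [136.94, 136.94, 180, 180, 180, 180].

### API

Orientations are given as a 3x3 rotation matrix whose columns are the frame's x, y, z axes.
In Python, from rig import monitor, optics, close_job, models gives the robot as it stands.
- The arm moves only by the tool step_arm, never from a script. Its arguments are lists of equal length, an entry for each row: "fingers": the closure, from -1 (fully open) to 1 (shut); "travel": the shift along the tool's x, y, z scaled (see below), a list of three; "twist": the turn about the tool's z scaled (see below). In form: {"fingers": [fingers, ...], "travel": [[tx, ty, tz], ...], "twist": [twist, ...]}. A call has 1 to 10 rows; each row shifts and turns the commanded pose from where the row before left it, along the tool's axes as they then stand; what a row does not reach is not made up. The controller multiplies each number of a shift by 100 mm and each number of a turn by pi rad. A row lasts 1/8 s, in which the tool goes at most 62.5 mm and 10.7 degrees, less where a joint would pass 70% of its speed; a pose out of reach is approached as far as the arm can. A call with a number of a shift or a turn outside -1 to 1 is refused whole. A call with a gripper value outside its range is refused whole. The fingers move at their own pace and stop on an object; "force" is the grip in N (left out, the last holds). Time passes only in rows, so rows that do not move let the fingers close. It gives the time, the measured TCP pose, the force, the opening and the grip force at its end, in the units of the state.
- monitor.observe(): the state, without advancing time (a new reading comes with each control period).
- optics.get_image(name): name is "scene" or "top" or "wrist"; returns (picture, depth): 420x560x3 uint8, blue, green, red; 420x560 float32, m along the optical axis (not along the pixel's ray), 0 where there is no reading.
- optics.get_calibration(name): a dict with "vertical_fov" (degrees; the focal length in pixels is half the picture's height over the tangent of half this angle, whatever the lens; pixels are square), "cx", "cy" (the principal point, pixels), "world_from_camera" (4x4, takes a point from camera to world coordinates). Camera axes: x right, y up, looking along -z (the intrinsics and any distortion apply to the point x, -y, -z); pixel columns grow to the right and rows downward; lengths in m; the calibration is good to about 2 mm. The wrist camera is an equidistant fisheye: a pixel r from the principal point sees the ray r / f radians off the axis. A picture is of the moment at which its call begins: read the wrist's pose just before it. get_calibration takes no time and is no camera call; for the wrist camera it gives the pose at the moment of the call.
- close_job(): hands the job in; it is judged then, once.
Trained networks look in the newest picture that a camera, given by its name, has taken for a name from the list of things; names that differ only in an ending like _2 or _b are one class to them, and where a whole thing is asked for, a point or a joint stands for the part that bears it (a point fixed in the world has none). Each returns a list of dicts, best first, with "confidence" (0 to 1); they miss things now and then, are a little off and sometimes report something else, mostly with a low value. They report only what shows in the picture. A call takes as long as a camera call. They do not tell look-alikes from the thing itself.
- models.trace(camera, query): "mask" (420x560 bool, what is visible of it) and "point" ([column, row] in pixels, amid what is visible of it).
- models.landmark_of(camera, query): "point" ([column, row] in pixels: a listed point, or the origin of a listed thing).
The state is a dict: "time_s": time; "q": joint angles; "qvel": joint speeds; "joint_efforts": joint torques, N m; "position": TCP position; "tool_rot": TCP orientation; "ft_force": force on the tool from outside, world axes, zero at the start; "wrist_torque": the same for the moment, N m; "grip_width": finger opening in m; "gripper_force": force on a finger pad.
Only numpy, scipy, OpenCV 4.12 (cv2) and the standard library are available. Lean on these libraries where they do the work, as an engineer would, in place of code of your own. Each camera call takes 0.05 s, during which the arm holds its last target. There are 200 camera calls.

## Working session

There is one attempt and no reset: what is moved stays moved. The work goes in short steps, Python scripts to look and compute and a tool call to move; the robot and the scene stay as the last step left them, time stands still between calls to the robot, and variables do not carry over. Pictures are saved under pics/ and viewed, at most 10 in all, crops included, and the job is handed in when it is done.

Besides the shell and the picture viewer there is one more tool, called after ">>>" as name(argument=value, ...) on one line, values as JSON. step_arm: Moves the arm, as the interface text tells. Its arguments: {"type":"object","properties":{"fingers":{"type":"array","items":{"type":"number"}},"travel":{"type":"array","items":{"type":"array","items":{"type":"number"}}},"twist":{"type":"array","items":{"type":"number"}},"force":{"type":"number"}},"required":["fingers","travel","twist"]}

```bash
mkdir -p pics; cat > h.py <<'E'
import numpy as np, cv2
from rig import monitor, optics, close_job, models
def world(cam, depth, cal=None):
    c=cal or optics.get_calibration(cam); f=210/np.tan(np.radians(c['vertical_fov']/2))
    v,u=np.mgrid[:420,:560]; x=(u-c['cx'])/f; y=(v-c['cy'])/f
    P=np.stack([x*depth,-y*depth,-depth,np.ones_like(depth)],-1)
    return (P@np.array(c['world_from_camera']).T)[...,:3]
E
python3 - <<'E'
from h import *
s=monitor.observe(); print(s['time_s'],s['position'],s['tool_rot'],s['grip_width'])
for n in ['scene','top']:
    im,d=optics.get_image(n); cv2.imwrite(f'pics/{n}0.png',im); np.savez(f'{n}0.npz',im=im,d=d,P=world(n,d))
    P=world(n,d); print(n,np.array(optics.get_calibration(n)['world_from_camera'])[:3].round(2).tolist())
    for q in ['clip','rack','small_clip','wide_card','narrow_card']:
        for r in models.trace(n,q)[:3]:
            m=r['mask']&(d>0); p=P[m]
            print(q,round(r['confidence'],2),r['point'],m.sum(),np.percentile(p,[2,50,98],axis=0).round(3).tolist() if m.sum() else '')
E
```

```text
0.0 [0.2098645  0.50805814 0.23070307] [[-9.24206977e-01  3.81891049e-01 -8.31223301e-04]
 [ 3.81891839e-01  9.24206192e-01 -1.23995585e-03]
 [ 2.94693683e-04 -1.46341324e-03 -9.99998886e-01]] 0.08517825890346721
scene [[-0.59, -0.59, 0.55, 1.13], [0.81, -0.44, 0.4, 0.51], [0.0, 0.68, 0.74, 0.95]]
clip 0.9 [424.8, 319.5] 579 [[0.496, 0.386, 0.001], [0.517, 0.408, 0.055], [0.529, 0.436, 0.094]]
clip 0.89 [380.6, 272.9] 480 [[0.491, 0.285, 0.078], [0.522, 0.298, 0.13], [0.544, 0.31, 0.162]]
clip 0.76 [415.1, 267.7] 464 [[0.392, 0.31, -0.0], [0.418, 0.332, 0.054], [0.426, 0.361, 0.094]]
rack 0.76 [355.8, 289.9] 3033 [[0.511, 0.172, 0.008], [0.531, 0.253, 0.03], [0.566, 0.339, 0.101]]
wide_card 0.93 [159.3, 196.5] 1782 [[0.515, -0.365, -0.0], [0.58, -0.277, 0.031], [0.612, -0.215, 0.125]]
narrow_card 0.89 [240.9, 246.5] 1579 [[0.537, -0.06, 0.0], [0.586, -0.003, 0.031], [0.616, 0.037, 0.126]]
top [[-0.02, 1.0, -0.04, 0.45], [-1.0, -0.02, -0.01, 0.05], [-0.01, 0.04, 1.0, 1.19]]
clip 0.76 [144.0, 204.5] 267 [[0.498, 0.386, -0.002], [0.512, 0.421, 0.056], [0.526, 0.443, 0.093]]
clip 0.63 [180.1, 245.1] 227 [[0.399, 0.31, 0.015], [0.41, 0.343, 0.058], [0.422, 0.364, 0.094]]
clip 0.55 [188.7, 200.6] 235 [[0.491, 0.286, 0.085], [0.519, 0.296, 0.124], [0.539, 0.309, 0.161]]
rack 0.94 [219.5, 200.5] 1599 [[0.479, 0.168, 0.01], [0.517, 0.243, 0.022], [0.559, 0.338, 0.102]]
wide_card 0.86 [430.5, 177.3] 1601 [[0.532, -0.361, -0.002], [0.565, -0.285, 0.03], [0.603, -0.215, 0.125]]
narrow_card 0.6 [317.6, 173.8] 916 [[0.546, -0.055, 0.002], [0.575, -0.01, 0.03], [0.611, 0.036, 0.125]]
narrow_card 0.55 [188.1, 193.5] 109 [[0.521, 0.289, 0.088], [0.53, 0.298, 0.133], [0.541, 0.309, 0.161]]
```

```bash
python3 - <<'E'
from h import *
a=cv2.imread('pics/scene0.png'); b=cv2.imread('pics/top0.png')
o=np.vstack([cv2.resize(a[130:400,90:490],(800,540),interpolation=2)]); cv2.imwrite('pics/a.png',o)
cv2.imwrite('pics/b.png',cv2.resize(b[100:320,100:500],(800,440),interpolation=2))
for n in ['top','scene']:
    z=np.load(n+'0.npz'); P=z['P'].reshape(-1,3)
    def box(lo,hi): return P[np.all((P>lo)&(P<hi),axis=1)]
    def line(Q,t):
        m=Q.mean(0); c=Q[:,:2]-m[:2]; d=np.linalg.svd(c,full_matrices=False)[2][0]; d=d*np.sign(d[1]); s=c@d; w=c@[-d[1],d[0]]
        mid=m[:2]+d*(s.min()+s.max())/2
        print(n,t,len(Q),'mid',mid.round(4),'mean',m.round(4),'dir',d.round(3),'ang',np.degrees(np.arctan2(d[1],d[0])).round(1),'len',np.ptp(s).round(4),'wid',np.ptp(w).round(4))
    line(box([.48,-.4,.118],[.65,-.17,.132]),'wide')
    line(box([.48,-.08,.118],[.65,.06,.132]),'narrow')
    line(box([.45,.15,.094],[.6,.275,.106]),'railtop')
    line(box([.45,.15,.016],[.6,.36,.027]),'rackblock')
    line(box([.46,.27,.145],[.6,.32,.17]),'tails')
    line(box([.46,.15,.108],[.6,.25,.13]),'small')
E
```

```text
top wide 123 mid [ 0.5695 -0.2903] mean [ 0.5696 -0.2894  0.1233] dir [0.172 0.985] ang 80.1 len 0.131 wid 0.005
top narrow 67 mid [ 0.5788 -0.0109] mean [ 0.5788 -0.0109  0.1238] dir [0.158 0.987] ang 80.9 len 0.0734 wid 0.0047
top railtop 132 mid [0.5252 0.2226] mean [0.5252 0.2222 0.1002] dir [-0.144  0.99 ] ang 98.3 len 0.1065 wid 0.0151
top rackblock 1312 mid [0.5173 0.2536] mean [0.5193 0.2434 0.0213] dir [-0.199  0.98 ] ang 101.5 len 0.1836 wid 0.0783
top tails 83 mid [0.5149 0.2978] mean [0.518  0.2983 0.1559] dir [0.989 0.149] ang 8.6 len 0.0576 wid 0.0215
top small 22 mid [0.5265 0.2141] mean [0.5261 0.2141 0.1167] dir [0.996 0.087] ang 5.0 len 0.0282 wid 0.0153
scene wide 117 mid [ 0.573  -0.2926] mean [ 0.5737 -0.2882  0.124 ] dir [0.171 0.985] ang 80.2 len 0.1338 wid 0.0072
scene narrow 98 mid [ 0.5823 -0.0118] mean [ 0.5823 -0.0117  0.1237] dir [0.153 0.988] ang 81.2 len 0.0757 wid 0.0066
scene railtop 216 mid [0.5286 0.2215] mean [0.5283 0.2233 0.0996] dir [-0.145  0.989] ang 98.3 len 0.1082 wid 0.0168
scene rackblock 1253 mid [0.5397 0.2557] mean [0.5391 0.2588 0.0225] dir [-0.186  0.982] ang 100.7 len 0.1823 wid 0.0729
scene tails 157 mid [0.5169 0.2975] mean [0.5125 0.2969 0.1551] dir [0.99  0.142] ang 8.2 len 0.0599 wid 0.022
scene small 37 mid [0.528  0.2131] mean [0.5263 0.2129 0.1162] dir [0.991 0.131] ang 7.5 len 0.0291 wid 0.0157
```

View pics/a.png

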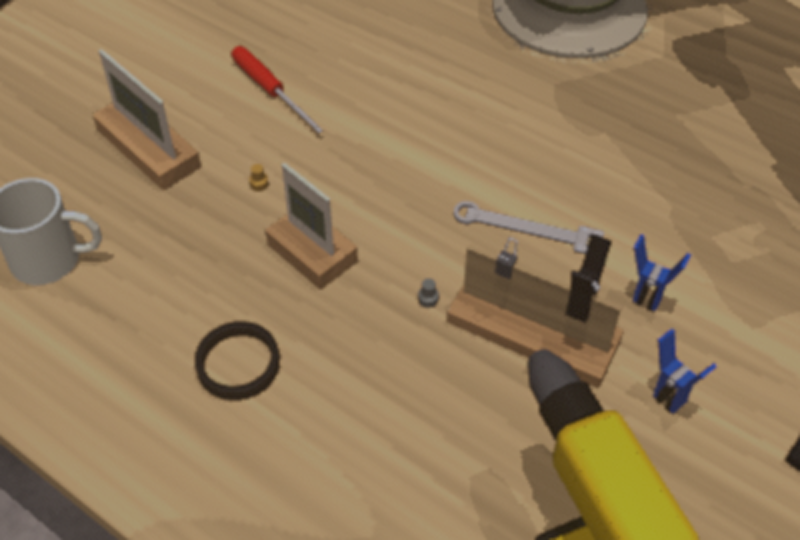

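View pics/b.png

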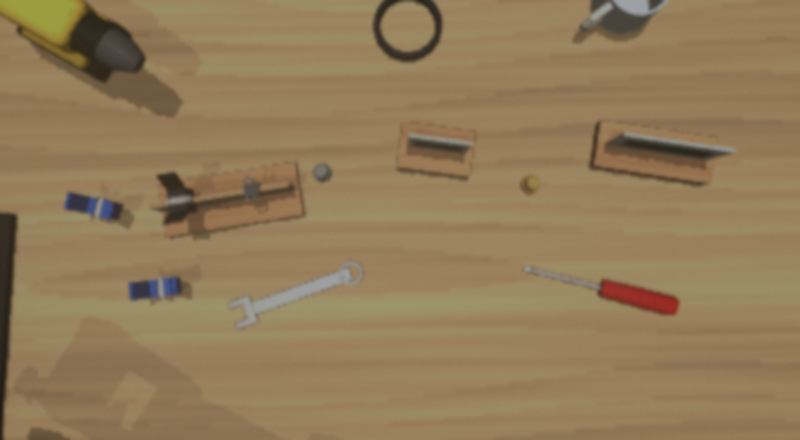

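Scene: the black clamp is on the left end of the rail, about (380,273) in the scene view and (189,200) in the top view. The small clip is on the rail's right end. The cards stand farther right, the two blue look-alikes are on the bench, and a yellow tool lies near the rail. The two cameras agree to 3 mm and the sizes match those given. First I turn the tool to line up with the clamp.

>>> step_arm(fingers=[-1,-1,-1,-1,-1,-1,-1], travel=[[0,0,0],[0,0,0],[0,0,0],[0,0,0],[0,0,0],[0,0,0],[0,0,0]], twist=[0.0547,0.0547,0.0547,0.0547,0.0547,0.0547,0], force=50)

```text
time_s: 1.48
position: [0.21, 0.5083, 0.2313]
tool_rot: [[-0.149, 0.989, -0.0], [0.989, 0.149, -0.0], [-0.0, -0.0, -1.0]]
ft_force: [-0.4, -0.3, 0.8]
grip_width: 0.0855
gripper_force: 0.0
```

```bash
cat >> h.py <<'E'
def goto(t):
    s=monitor.observe(); R=np.array(s['tool_rot'])
    print('t',s['time_s'],'pos',s['position'].round(4),'yang',np.degrees(np.arctan2(R[1,1],R[0,1])).round(2),'q',np.round(s['q'],1),'travel units',(R.T@(np.array(t)-s['position'])*10).round(3))
E
python3 - <<'E'
from h import *
goto([.516,.2977,.23])
P=np.load('top0.npz')['P'];m=(P[...,0]>.54)&(P[...,0]<.72)&(P[...,1]>.25)&(P[...,1]<.5)&(P[...,2]>.03)
print(m.sum(),P[m].min(0),P[m].max(0))
E
```

```text
t 1.475 pos [0.21   0.5083 0.2313] yang 8.56 q [55.2 21.8 74.3  0.  83.9 46.7] travel units [-2.538  2.712  0.013]
1454 [0.54082566 0.29171731 0.03046027] [0.7199913  0.48741374 0.2192233 ]
```

```bash
python3 - <<'E'
from h import *
for n in ['top','scene']:
    P=np.load(n+'0.npz')['P'].reshape(-1,3)
    for x in np.arange(.55,.75,.02):
        m=(abs(P[:,0]-x)<.01)&(P[:,1]>.26)&(P[:,1]<.6)&(P[:,2]>.05)
        if m.sum(): print(n,x.round(2),m.sum(),'y',P[m,1].min().round(3),P[m,1].max().round(3),'z',P[m,2].min().round(3),P[m,2].max().round(3))
E
```

```text
top 0.55 12 y 0.292 0.311 z 0.155 0.164
top 0.65 62 y 0.324 0.356 z 0.178 0.205
top 0.67 302 y 0.318 0.406 z 0.174 0.213
top 0.69 502 y 0.325 0.454 z 0.05 0.218
top 0.71 507 y 0.35 0.486 z 0.058 0.219
top 0.73 522 y 0.377 0.515 z 0.053 0.219
scene 0.55 59 y 0.291 0.311 z 0.144 0.163
scene 0.65 4 y 0.324 0.338 z 0.198 0.2
scene 0.67 222 y 0.317 0.389 z 0.192 0.211
scene 0.69 554 y 0.322 0.434 z 0.181 0.218
scene 0.71 788 y 0.342 0.466 z 0.05 0.219
scene 0.73 1114 y 0.37 0.498 z 0.05 0.22
```

>>> step_arm(fingers=[-1,-1,-1,-1,-1], travel=[[-0.4,0.4,0],[-0.4,0.4,0],[-0.4,0.4,0],[-0.4,0.4,0],[0,0,0]], twist=[0,0,0,0,0])

```text
time_s: 2.1
position: [0.3945, 0.3716, 0.2311]
tool_rot: [[-0.146, 0.989, 0.0], [0.989, 0.146, -0.0], [-0.0, 0.0, -1.0]]
ft_force: [-0.0, -0.5, -0.4]
grip_width: 0.0852
gripper_force: 0.0
```

>>> step_arm(fingers=[-1,-1,-1,-1], travel=[[-0.36,0.4,0],[-0.36,0.4,0],[-0.19,0.29,0],[0,0,0]], twist=[0,0,0,0])

```text
time_s: 2.6
position: [0.5141, 0.2992, 0.2307]
tool_rot: [[-0.148, 0.989, -0.001], [0.989, 0.148, -0.0], [-0.0, -0.001, -1.0]]
ft_force: [-1.6, 0.3, -0.5]
grip_width: 0.0853
gripper_force: 0.0
```

```bash
python3 - <<'E'
from h import *
goto([.516,.2977,.13])
c=optics.get_calibration('wrist'); im,d=optics.get_image('wrist'); cv2.imwrite('pics/w.png',im)
f=210/np.tan(np.radians(c['vertical_fov']/2)); T=np.array(c['world_from_camera']); print(c['vertical_fov'],T.round(3).tolist())
v,u=np.mgrid[:420,:560]; x=u-c['cx'];y=v-c['cy'];r=np.hypot(x,y)+1e-9;t=r/f
k=np.tan(t)/r
P=(np.stack([x*k*d,-y*k*d,-d,np.ones_like(d)],-1)@T.T)[...,:3]
ok=(d>0)&(t<1.4)
Q=P[ok]; 
for lo,hi,n in [([.46,.27,.145],[.57,.33,.17],'tails'),([.45,.18,.094],[.6,.275,.106],'rail'),([.46,.18,.108],[.57,.25,.13],'small')]:
    q=Q[np.all((Q>lo)&(Q<hi),axis=1)]
    if len(q)>5:
        m=q.mean(0)[:2];dd=np.linalg.svd(q[:,:2]-m,full_matrices=False)[2][0];s=(q[:,:2]-m)@dd
        print(n,len(q),(m+dd*(s.min()+s.max())/2).round(4),np.degrees(np.arctan2(dd[1],dd[0])).round(1)%180,np.ptp(s).round(4),q[:,2].max().round(3))
E
```

```text
t 2.6 pos [0.5141 0.2992 0.2307] yang 8.53 q [18.8 26.4 66.9  0.  86.7 10.3] travel units [-0.017  0.017  1.007]
65.70646984690485 [[0.989, -0.142, -0.04, 0.505], [0.148, 0.951, 0.272, 0.369], [-0.0, -0.275, 0.962, 0.372], [0.0, 0.0, 0.0, 1.0]]
tails 918 [0.5164 0.2992] 7.7 0.0579 0.161
rail 761 [0.5265 0.2274] 97.9 0.0958 0.106
small 124 [0.5292 0.214 ] 8.9 0.0271 0.123
```

View pics/w.png

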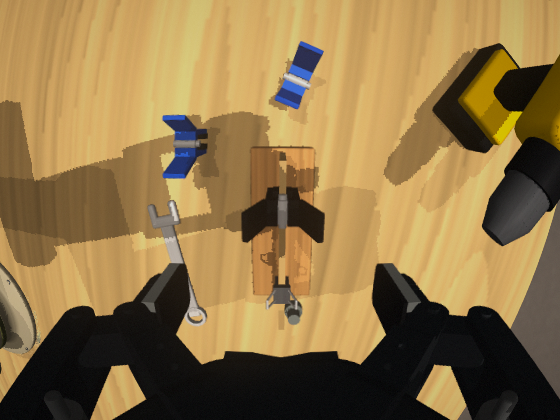

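The wrist view shows the black clamp at (283,215), centred between the fingers and agreeing within 2 mm with the other cameras. Next I go down over the tails.

>>> step_arm(fingers=[-1,-1,-1,-1,-1], travel=[[-0.01,0.02,0.3],[0,0,0.35],[0,0,0.25],[0,0,0.13],[0,0,0]], twist=[0,0,0,0,0])

```text
time_s: 3.28
position: [0.5144, 0.2996, 0.1282]
tool_rot: [[-0.149, 0.989, -0.001], [0.989, 0.149, -0.0], [-0.0, -0.001, -1.0]]
ft_force: [0.1, -0.4, 0.1]
grip_width: 0.0854
gripper_force: 0.0
```

>>> step_arm(fingers=[0.2,0.2,0.2,0.2,0.2,0.2], travel=[[0,0,0],[0,0,0],[0,0,0],[0,0,0],[0,0,0],[0,0,0]], twist=[0,0,0,0,0,0])

```text
time_s: 4.03
position: [0.5155, 0.2991, 0.129]
tool_rot: [[-0.147, 0.989, 0.001], [0.989, 0.147, 0.0], [0.0, 0.001, -1.0]]
ft_force: [-0.7, 0.0, 5.4]
grip_width: 0.034
gripper_force: 8.6
```

>>> step_arm(fingers=[1,1,1,1], travel=[[0,0,0],[0,0,0],[0,0,0],[0,0,0]], twist=[0,0,0,0], force=50)

```text
time_s: 4.53
position: [0.5159, 0.2994, 0.1299]
tool_rot: [[-0.147, 0.989, 0.003], [0.989, 0.147, 0.001], [0.001, 0.003, -1.0]]
ft_force: [-0.7, 1.4, 10.6]
grip_width: 0.0282
gripper_force: 50.9
```

```bash
python3 - <<'E'
from h import *
s=monitor.observe();print(s['grip_width'],s['gripper_force'],s['ft_force'])
im,d=optics.get_image('scene'); cv2.imwrite('pics/g.png',cv2.resize(im[180:360,270:510],(800,600),interpolation=2))
E
```

```text
0.028198392438831963 50.92109262943268 [-0.67639686  1.4355593  10.58302284]
```

View pics/g.png

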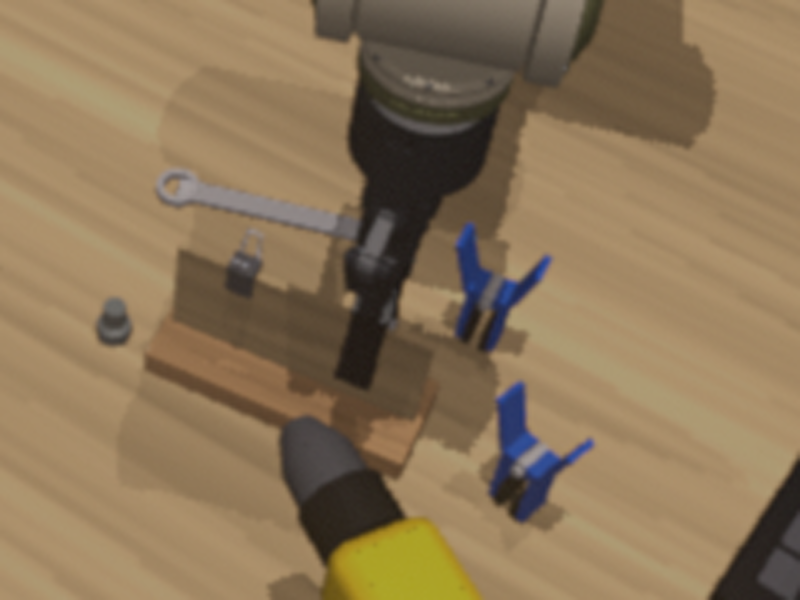

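The view shows the jaws gaping around the rail at (360,380), with the fingers on the tails. The vertical force suggests the hinge rests on the rail top. I lift straight up.

>>> step_arm(fingers=[1,1,1,1,1,1,1,1,1], travel=[[0,0,-0.1],[0,0,-0.1],[0,0,-0.15],[0,0,-0.2],[0,0,-0.2],[0,0,-0.2],[0,0,-0.2],[0,0,0],[0,0,0]], twist=[0,0,0,0,0,0,0,0,0])

```text
time_s: 5.7
position: [0.5149, 0.2989, 0.2426]
tool_rot: [[-0.147, 0.989, -0.001], [0.989, 0.147, -0.0], [-0.0, -0.001, -1.0]]
ft_force: [0.1, -0.1, -0.5]
grip_width: 0.0287
gripper_force: 49.5
```

```bash
python3 - <<'E'
from h import *
s=monitor.observe();print(s['time_s'],s['position'],s['grip_width'],s['gripper_force'],s['ft_force'])
im,d=optics.get_image('scene'); cv2.imwrite('pics/g2.png',cv2.resize(im[150:330,270:510],(800,600),interpolation=2))
P=world('scene',d); np.savez('s2.npz',im=im,P=P)
for q in ['clip','small_clip']:
  for r in models.trace('scene',q)[:4]:
    m=r['mask']&(d>0); print(q,round(r['confidence'],2),r['point'],np.percentile(P[m],[2,50,98],axis=0).round(3).tolist())
for q in ['clip','tip_near','tip_far']:
  print(q,[(round(r['confidence'],2),r['point'],P[int(r['point'][1]),int(r['point'][0])].round(3).tolist()) for r in models.landmark_of('scene',q)])
goto([.5712,-.291,.24])
E
```

```text
5.7 [0.51489782 0.29888745 0.24264857] 0.028698814471074394 49.452239871025085 [ 0.1201117  -0.0787683  -0.50541426]
clip 0.9 [416.4, 270.1] [[0.341, 0.31, -0.001], [0.418, 0.335, 0.054], [0.426, 0.361, 0.093]]
clip 0.76 [425.5, 319.3] [[0.499, 0.387, 0.003], [0.517, 0.407, 0.055], [0.529, 0.435, 0.094]]
clip 0.55 [385.9, 245.9] [[0.371, 0.256, 0.001], [0.532, 0.302, 0.209], [0.542, 0.311, 0.253]]
clip [(0.9, [419.4, 266.3], [0.412, 0.339, 0.057]), (0.85, [390.8, 240.4], [0.529, 0.303, 0.231]), (0.74, [430.3, 317.1], [0.515, 0.414, 0.057])]
tip_near [(0.94, [390.0, 249.2], [0.531, 0.307, 0.209]), (0.82, [411.1, 278.6], [0.424, 0.332, 0.021]), (0.59, [421.3, 327.2], [0.521, 0.406, 0.018])]
tip_far [(0.48, [413.5, 281.6], [0.412, 0.336, -0.001]), (0.45, [424.9, 327.9], [0.51, 0.409, 0.006])]
t 6.0 pos [0.5151 0.299  0.2429] yang 8.48 q [18.8 26.1 65.4 -0.  88.6 10.3] travel units [-5.918 -0.315  0.03 ]
```

View pics/g2.png

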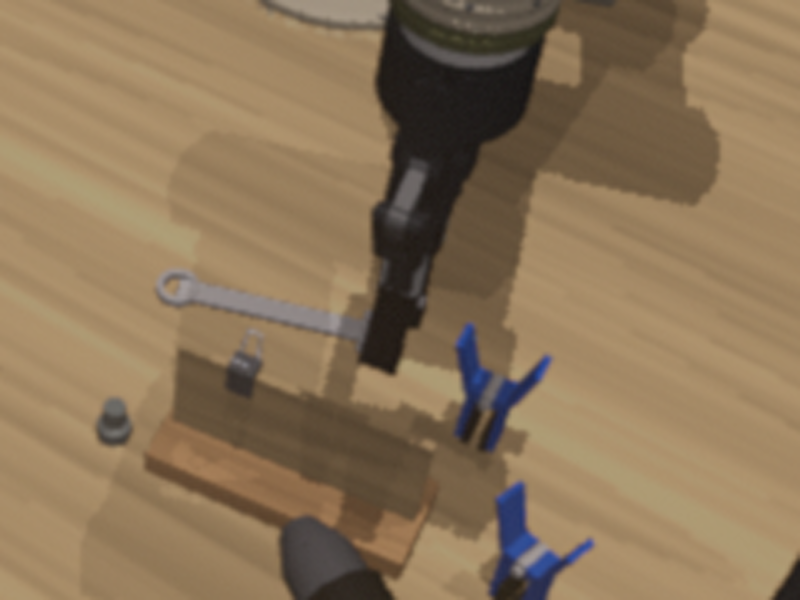

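The clamp is off the rail and open in the grip, jaws hanging at (380,350). The small clip is still on the rail at (245,370). I measure how low the jaws hang below the TCP.

```bash
python3 - <<'E'
from h import *
P=np.load('s2.npz')['P'].reshape(-1,3)
q=P[np.all((P>[.47,.27,.125])&(P<[.58,.33,.30]),axis=1)]
h,e=np.histogram(q[:,2],bins=np.arange(.125,.30,.005))
for a,b in zip(e,h):
    k=q[(q[:,2]>=a)&(q[:,2]<a+.005)]
    if b: print(a.round(3),b,k[:,:2].min(0).round(3),k[:,:2].max(0).round(3))
E
```

```text
0.17 3 [0.496 0.301] [0.533 0.31 ]
0.175 7 [0.492 0.294] [0.54  0.307]
0.18 25 [0.489 0.289] [0.543 0.31 ]
0.185 32 [0.492 0.29 ] [0.542 0.31 ]
0.19 36 [0.493 0.289] [0.542 0.31 ]
0.195 35 [0.5   0.289] [0.54 0.31]
0.2 28 [0.529 0.289] [0.538 0.31 ]
0.205 29 [0.53  0.288] [0.536 0.31 ]
0.21 25 [0.5   0.289] [0.534 0.309]
0.215 32 [0.503 0.288] [0.535 0.31 ]
0.22 36 [0.5   0.287] [0.532 0.311]
0.225 26 [0.504 0.288] [0.532 0.309]
0.23 28 [0.501 0.289] [0.532 0.309]
0.235 12 [0.503 0.288] [0.533 0.309]
0.24 8 [0.5   0.296] [0.537 0.308]
0.245 8 [0.498 0.291] [0.537 0.31 ]
0.25 26 [0.494 0.287] [0.544 0.312]
0.255 28 [0.496 0.292] [0.544 0.312]
0.26 33 [0.494 0.291] [0.544 0.312]
0.265 25 [0.495 0.295] [0.545 0.312]
0.27 10 [0.498 0.296] [0.544 0.313]
0.275 1 [0.535 0.312] [0.535 0.312]
0.28 1 [0.537 0.314] [0.537 0.314]
0.285 7 [0.493 0.302] [0.543 0.315]
0.29 20 [0.489 0.297] [0.562 0.317]
```

>>> step_arm(fingers=[1,1,1,1,1,1,1,1,1,1], travel=[[-0.25,0,-0.05],[-0.4,-0.03,0],[-0.4,-0.03,0],[-0.4,-0.03,0],[-0.4,-0.03,0],[-0.4,-0.03,0],[-0.4,-0.03,0],[-0.4,-0.03,0],[-0.4,-0.03,0],[-0.4,-0.03,0]], twist=[0,0,0,0,0,0,0,0,0,0])

```text
time_s: 7.25
position: [0.5452, -0.0871, 0.2482]
tool_rot: [[-0.147, 0.989, -0.0], [0.989, 0.147, 0.0], [0.0, -0.0, -1.0]]
ft_force: [0.7, -0.6, 0.4]
grip_width: 0.0289
gripper_force: 49.5
```

>>> step_arm(fingers=[1,1,1,1,1,1,1,1], travel=[[-0.4,0,0],[-0.4,0,0],[-0.4,0,0],[-0.4,0,0],[-0.2,0,0],[0,0,0],[0,0,0],[0,0,0]], twist=[0,0,0,0,0,0.051,0.051,0])

```text
time_s: 8.25
position: [0.5718, -0.2632, 0.2483]
tool_rot: [[0.17, 0.985, -0.0], [0.985, -0.17, 0.0], [0.0, -0.0, -1.0]]
ft_force: [0.2, 0.9, -0.7]
grip_width: 0.0287
gripper_force: 49.4
```

```bash
python3 - <<'E'
from h import *
goto([.5712,-.291,.24]); s=monitor.observe(); print(s['grip_width'],s['gripper_force'])
E
```

```text
t 8.25 pos [ 0.5718 -0.2632  0.2483] yang -9.77 q [-35.5  29.5  58.6   0.   91.9 -25.7] travel units [-0.275  0.041  0.083]
0.02870928138744177 49.445523619651794
```

>>> step_arm(fingers=[1,1,1], travel=[[-0.28,0.04,0.1],[0,0,0],[0,0,0]], twist=[0,0,0])

```text
time_s: 8.62
position: [0.5708, -0.2924, 0.238]
tool_rot: [[0.171, 0.985, -0.0], [0.985, -0.171, 0.0], [0.0, -0.0, -1.0]]
ft_force: [0.4, 0.8, 0.2]
grip_width: 0.0287
gripper_force: 49.4
```

```bash
python3 - <<'E'
from h import *
goto([.5712,-.291,.173])
im,d=optics.get_image('scene'); P=world('scene',d).reshape(-1,3); cv2.imwrite('pics/c.png',cv2.resize(im[60:240,90:330],(800,600),interpolation=2))
n=np.array([.985,-.171]);t=np.array([.171,.985])
def rep(P,l):
  for a in np.arange(.115,.24,.01):
    k=P[(abs(P[:,0]-.57)<.09)&(abs(P[:,1]+.29)<.1)&(P[:,2]>=a)&(P[:,2]<a+.01)]
    if len(k)>2:
      c=k[:,:2]-[.5712,-.291]; print(l,a.round(3),len(k),'n',np.percentile(c@n,[2,98]).round(4),'t',np.percentile(c@t,[2,98]).round(4))
rep(P,'scene')
c=optics.get_calibration('wrist'); im,d=optics.get_image('wrist'); cv2.imwrite('pics/w2.png',im)
f=210/np.tan(np.radians(c['vertical_fov']/2)); T=np.array(c['world_from_camera'])
v,u=np.mgrid[:420,:560]; x=u-c['cx'];y=v-c['cy'];r=np.hypot(x,y)+1e-9;k=np.tan(r/f)/r
W=(np.stack([x*k*d,-y*k*d,-d,np.ones_like(d)],-1)@T.T)[...,:3]
rep(W[(d>0)&(r/f<1.4)],'wrist')
E
```

```text
t 8.625 pos [ 0.5708 -0.2924  0.238 ] yang -9.85 q [-37.7  31.1  57.5   0.   91.4 -27.8] travel units [0.014 0.002 0.65 ]
scene 0.115 100 n [-0.001   0.0042] t [-0.0614  0.0644]
scene 0.125 38 n [-0.0005  0.0042] t [-0.0599  0.063 ]
scene 0.165 13 n [-0.0216  0.0216] t [-0.0129  0.008 ]
scene 0.175 58 n [-0.0239  0.0268] t [-0.0141  0.0087]
scene 0.185 69 n [-0.0208  0.0238] t [-0.0154  0.0088]
scene 0.195 47 n [-0.0175  0.0213] t [-0.0167  0.0085]
scene 0.205 50 n [-0.0146  0.0171] t [-0.0133  0.0105]
scene 0.215 92 n [-0.0114  0.0153] t [-0.0129  0.01  ]
scene 0.225 36 n [-0.0139  0.0162] t [-0.0132  0.0102]
scene 0.235 42 n [-0.0185  0.0217] t [-0.0095  0.01  ]
wrist 0.115 478 n [-0.0005  0.0035] t [-0.0155  0.0645]
wrist 0.125 47 n [-0.0005  0.0035] t [-0.0075  0.065 ]
wrist 0.165 55 n [-0.0227  0.0271] t [0.0023 0.009 ]
wrist 0.175 343 n [-0.026   0.0268] t [-0.0126  0.0091]
wrist 0.185 425 n [-0.0229  0.0238] t [-0.0103  0.009 ]
wrist 0.195 264 n [-0.0198  0.0208] t [-0.0068  0.0091]
wrist 0.205 245 n [-0.0166  0.0176] t [0.0015 0.0119]
wrist 0.215 1784 n [-0.0108  0.0124] t [-0.0131  0.0102]
wrist 0.225 241 n [-0.0138  0.0151] t [-0.0114  0.0091]
wrist 0.235 388 n [-0.019   0.0216] t [-0.01    0.0108]
```

View pics/c.png

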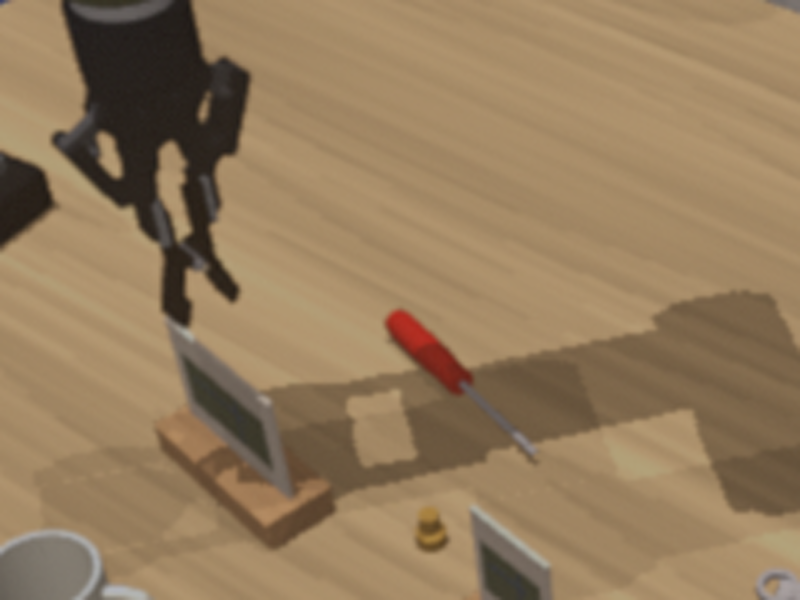

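View pics/w2.png

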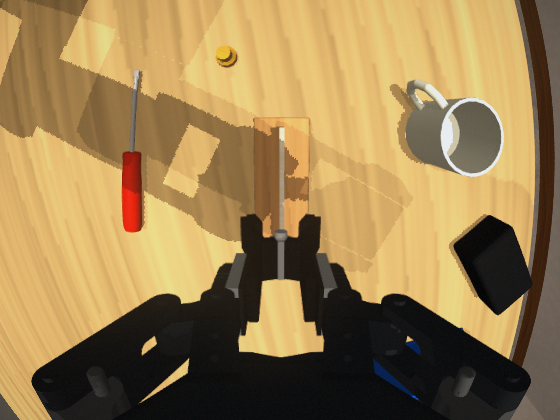

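Both views show the card's edge lying between the open jaws. In the wrist view the edge is at (281,180) and the jaws are at (250,225) and (311,225). The clamp and card centres agree within 1 mm across the card and 4 mm along it. I go down gently by 65 mm.

>>> step_arm(fingers=[1,1,1,1,1,1,1,1], travel=[[0.03,0,0.1],[0,0,0.15],[0,0,0.15],[0,0,0.1],[0,0,0.1],[0,0,0.05],[0,0,0],[0,0,0]], twist=[0,0,0,0,0,0,0,0])

```text
time_s: 9.72
position: [0.5716, -0.2893, 0.1738]
tool_rot: [[0.172, 0.985, 0.001], [0.985, -0.172, -0.001], [-0.0, 0.001, -1.0]]
ft_force: [-0.4, -0.7, -0.8]
grip_width: 0.0285
gripper_force: 49.4
```

```bash
python3 - <<'E'
from h import *
goto([.5712,-.291,.173]); s=monitor.observe(); print(s['grip_width'],s['gripper_force'],s['ft_force'],s['qvel'])
n=np.array([.985,-.171]);t=np.array([.171,.985])
def rep(P,l):
  for a in np.arange(.085,.18,.01):
    k=P[(abs(P[:,0]-.57)<.09)&(abs(P[:,1]+.29)<.1)&(P[:,2]>=a)&(P[:,2]<a+.01)]
    if len(k)>2:
      c=k[:,:2]-[.5712,-.291]; print(l,a.round(3),len(k),'n',np.percentile(c@n,[2,98]).round(4),'t',np.percentile(c@t,[2,98]).round(4), 'jaws' ,(abs(c@n)>.012).sum())
im,d=optics.get_image('scene'); rep(world('scene',d).reshape(-1,3),'scene'); cv2.imwrite('pics/e.png',cv2.resize(im[90:210,90:250],(800,600),interpolation=2))
E
```

```text
t 9.725 pos [ 0.5716 -0.2893  0.1738] yang -9.88 q [-37.4  33.3  64.1  -0.   82.5 -27.5] travel units [-0.018 -0.001  0.008]
0.028465065710614922 49.447431564331055 [-0.36029339 -0.65930919 -0.77067117] [-0.00764231 -0.13278856 -0.02920952  0.0418077  -0.0873261   0.04891866]
scene 0.085 56 n [-0.0003  0.0048] t [-0.064  0.064] jaws 0
scene 0.095 60 n [0.0008 0.0054] t [-0.0632  0.0654] jaws 1
scene 0.105 83 n [-0.0212  0.026 ] t [-0.0603  0.0642] jaws 25
scene 0.115 146 n [-0.0209  0.0263] t [-0.0603  0.0639] jaws 63
scene 0.125 88 n [-0.02    0.0233] t [-0.0602  0.0625] jaws 50
scene 0.135 37 n [-0.0168  0.0207] t [-0.0094  0.0119] jaws 37
scene 0.145 58 n [-0.0127  0.0169] t [-0.01    0.0145] jaws 30
scene 0.155 73 n [-0.0127  0.0157] t [-0.0118  0.0127] jaws 17
scene 0.165 32 n [-0.0144  0.0207] t [-0.0108  0.012 ] jaws 14
scene 0.175 44 n [-0.0248  0.0256] t [-0.0078  0.0153] jaws 26
```

View pics/e.png

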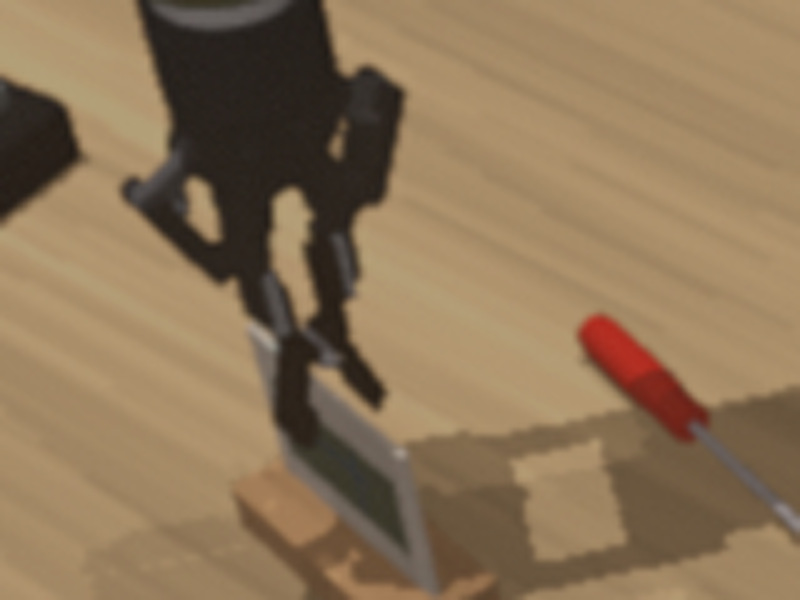

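The open jaws straddle the card. They reach down to z of about 0.105 m with the edge at 0.125 m, are centred, and nothing touches. The near jaw is at (295,420), the far jaw at (375,400). I hand in.

```bash
python3 -c "
from h import *
print(close_job())"
```

```text
the job is handed in; nothing more can be done
None
```

I handed the job in with the clamp held wide open, jaws down, over the middle of the wide card's top edge. The edge sits about 2 cm inside the jaws and nothing showed as touching, but the hand-in returned no verdict.

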